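# Park the sprung jaw and load a dish

## Robot

A 6-joint arm with a two-finger parallel gripper is mounted at the origin on the work surface; the furniture and walls round the work are solid. World frame = base frame: x ahead of the robot, y to its left, z up, the work surface at z = 0. Lengths are in m, angles in rad, forces in N, time in s.
With the tool pointing down it reaches from about 0.425 to 0.95 m from the base axis. Payload 3.5 kg.
Tool frame: the origin (TCP) lies at the very end of the fingers, on their centre line; the grasp point (between the pads) lies 19 mm behind it; z points along the fingers, y is the direction in which the jaws open and shut (so a half turn about z gives the same grasp; the last joint's range is limited). The gripper opens to 85 mm and grips with 20 to 120 N. Pads are 22 mm wide; open, the fingers measure 114 mm over their backs; the gripper's body (76 mm by 85 mm) begins 54 mm behind the grasp point. The pads swing forward as they close: fully open they stand 13 mm farther back than shut.
Start: joints at [1.107, 0.286, 1.577, -0, 1.279, -0.15], TCP at [0.208, 0.642, 0.231] pointing down, gripper open.
Joint ranges: [-2.77, 2.77], [-0.9, 2.22], [0.21, 2.48], [-1.53, 4.67], [0.24, 2.81], [-2.84, 2.84]. Speed limits (rad/s): [2.79, 2.79, 3.14, 3.14, 3.14, 3.14].

## Interface

Orientations are given as a unit quaternion [x, y, z, w].
In Python, from plant import get_state, read_camera, get_calibration, ticket, search_frame, cut_out, pinpoint gives the robot as it stands.
- The arm moves only by the tool move_arm, never from a script. Its argument "plan" is a list that holds one entry, the list of rows, each a list of 7 numbers: the turn, a rotation vector about the tool's x, y, z in degrees, then the shift along the tool's x, y, z in m, then the finger opening in m, from 0 to 0.0854. In form: [[[ax, ay, az, x, y, z, hand], ...]]. A call has exactly 5 rows; each row is the pose to reach, as a shift and turn from the pose measured when the call began, along the tool's axes at that moment; what a row does not reach only later rows make up. A row lasts 1/8 s, in which the tool goes at most 62.5 mm and 10.7 degrees, less where a joint would pass 70% of its speed; a pose out of reach is approached as far as the arm can. A call with a gripper value outside its range is refused whole. The fingers move at their own pace and stop on an object; "force" is the grip in N (left out, the last holds). Time passes only in rows, so rows that repeat a pose let the fingers close, or fill a call up. It gives the time, the measured TCP pose, the force and the opening at its end, in the units of the state.
- get_state(): the state, without advancing time (a new reading comes with each control period).
- read_camera(name): name is "scene" or "side" or "wrist"; returns the picture (400x640x3 uint8, red, green, blue); there is no depth.
- get_calibration(name): a dict with "mtx" (3x3 intrinsics, pixels), "dist_coeffs" ([k1, k2, p1, p2, k3] as OpenCV has them; the pictures are not rectified), "extrinsics" (4x4, takes a point from camera to world coordinates); the wrist camera has in their place "hand_eye" (4x4, takes a point from camera to tool coordinates, whose origin is the TCP and whose axes are the flange's). Camera axes: x right, y up, looking along -z (the intrinsics and any distortion apply to the point x, -y, -z); pixel columns grow to the right and rows downward; lengths in m; the calibration is good to about 2 mm. A picture is of the moment at which its call begins: read the wrist's pose just before it. get_calibration takes no time and is no camera call.
- ticket.sign_off(): hands the job in, once; it reports no verdict.
Trained networks look in the newest picture that a camera, given by its name, has taken for a name from the list of things; names that differ only in an ending like _2 or _b are one class to them, and where a whole thing is asked for, a point or a joint stands for the part that bears it (a point fixed in the world has none). Each returns a list of dicts, best first, with "p" (0 to 1); they miss things now and then, are a little off and sometimes report something else, mostly with a low value. They report only what shows in the picture. A call takes as long as a camera call. They do not tell look-alikes from the thing itself.
- search_frame(camera, query): "centre" ([column, row] in pixels, amid what is visible of it).
- cut_out(camera, query): "pixels" (400x640 bool, what is visible of it) and "centre" ([column, row] in pixels, amid what is visible of it).
- pinpoint(camera, query): "centre" ([column, row] in pixels: a listed point, or the origin of a listed thing).
The state is a dict: "time": time; "qpos": joint angles; "dq": joint speeds; "joint_efforts": joint torques, N m; "eef_pos": TCP position; "tcp_rot": TCP orientation; "contact_force": force on the tool from outside, world axes, zero at the start; "wrist_torque": the same for the moment, N m; "opening": opening from 0.0 (shut) to 1.0 (fully open).
Only numpy, scipy, OpenCV 4.12 (cv2) and the standard library are available. Lean on these libraries where they do the work, as an engineer would, in place of code of your own. Each camera call takes 0.05 s, during which the arm holds its last target.

## Task

Open the blue dish clamp: draw its orange grip back against the spring, away from the black pad, and slip it sideways into the holding notch so that the jaw stays open when you let go. Then take only the top dish from the nested stack and set it upright in the middle of the pad, leaving the jaw parked, the other two dishes stacked where they stand, and the beaker, tape roll and timer undisturbed.

Things in the scene. Friction and masses are not known exactly. Their poses are not given: they have to be found in the camera images.
- station: Dish clamp fixed to the bench; z up, origin on the bench. Aluminium base, x = -65 to 65, y = -125 to 95 mm, 12 mm thick; round black rubber pad, 70 mm across, at y = -80; blue bridge, x = -58 to 58, y = -35 to 89 mm, its flat top at z = 46 mm with an L-shaped slot for the grip's 10 mm stem: a straight leg along y at x = 0, and at its +y end a notch to the -x side, with white lines.
- notch (a point): Where the stem stands when parked in the notch, on the bridge top (z = 46 mm; axes as the station's; at x = -18, y = 27 mm there). A 5 mm lip guards the notch: first draw the jaw joint to 0.060 to 0.066 (0.057 at least), then move the grip 20 mm sideways to -x; let go, and the spring brings the stem forward behind the lip, where it stays.
- jaw (a joint): Travel (m) of the steel jaw along the station's +y: 0 = shut (jaw lies over the pad, where its spring holds it), stop at 0.069; about 0.052 when parked in the notch. The spring pulls it back to 0 with 5 N at 0 and 12 N at 0.069.
- grip (a joint): Sideways travel (m) of the orange grip relative to the jaw, along the station's -x: 0 = in the straight leg (a light spring of 1 to 2.5 N returns it there), stop at 0.020; about 0.018 when parked in the notch. It can move sideways only when the jaw is drawn at least 0.057.
- grip_center (a point): Point in the orange grip, 80 mm above the bench; axes as the station's. The grip is an upright rounded block 48 (x) x 18 (y) x 42 mm high, from z = 56 to 98 mm; it moves with both joints and does not turn. With both joints at 0 it stands at x = 0, y = -25 mm in the station's frame.
- pad_center (a point): Centre of the top of the black rubber pad, 16 mm above the bench; axes as the station's. With the jaw shut the jaw (56 mm wide, z = 20 to 36 mm) covers the +y half of the pad; parked, its front edge is 48 mm from this point on the +y side.
- dish_top: Top one of three equal aluminium dishes (60 g): an upright band 60 mm across, open at the top, from z = 24 to the rim at z = 52 mm, above a tapered foot 39 mm across. Origin: centre of the foot's underside; z up. In the stack each dish's foot sits in the dish below, its band resting on that rim, 28 mm higher: only the band shows above the next dish's band, which is equally wide.
- dish_mid: Middle dish of the stack, same shape; its rim lies 28 mm below that of the top dish.
- dish_low: Bottom dish of the stack, same shape, standing on the bench.
- beaker: Glass beaker, 70 mm across, 90 mm high; origin at its underside. Leave alone.
- tape_roll: Roll of brown tape lying flat, 64 mm across, 18 mm high; origin at its underside. Leave alone.
- count_timer: White timer, 36 x 62 x 52 mm high; origin at its underside. Leave alone.
Mind the look-alikes: they are no part of the job. Leave any turquoise look-alike of the dish_top alone.

How it is judged:
By the outcome, as a careful person would: the job done as asked, in the order asked, and still so for the second after the job is handed in, with the robot touching nothing.
It also fails if it takes over 54 s, if anything falls off the work surface, if the arm or the gripper's body presses on something with over 40 N, if the wrist force passes 120 N, or if a joint passes its speed limit or range.

## Working session

There is one attempt and no reset: what is moved stays moved. The work goes in short steps, Python scripts to look and compute and a tool call to move; the robot and the scene stay as the last step left them, time stands still between calls to the robot, and variables do not carry over. Pictures are saved under pics/ and viewed, and the job is handed in when it is done.

Besides the shell and the picture viewer there is one more tool, called after "Emit:" as a command line: name --argument value ..., lists and objects as JSON in quotes. move_arm: Moves the arm, as the interface text tells. Its arguments: {"type":"object","properties":{"plan":{"type":"array","items":{"type":"array","items":{"type":"array","items":{"type":"number"}}}},"force":{"type":"number"}},"required":["plan"]}

```bash
ls; mkdir -p pics; python3 - <<'E'
from plant import *
import cv2, numpy as np
s=get_state(); print({k:np.round(v,4).tolist() for k,v in s.items()})
for c in ["scene","side","wrist"]:
    im=read_camera(c); cv2.imwrite(f"pics/{c}0.png",im[:,:,::-1])
    k=get_calibration(c); print(c,{a:np.round(b,4).tolist() for a,b in k.items()})
E
```

```text
pics
{'time': 0.0, 'qpos': [1.107, 0.2872, 1.5782, -0.0, 1.2786, -0.15], 'dq': [-0.0016, 0.0003, 0.0023, 0.0015, 0.001, 0.0], 'joint_efforts': [0.0014, -40.5974, -29.2635, -0.0, 0.0057, -0.0], 'eef_pos': [0.208, 0.6414, 0.2299], 'tcp_rot': [0.1563, 0.9877, -0.0011, -0.0004], 'contact_force': [-0.1181, -0.4572, -0.8389], 'wrist_torque': [0.0583, 0.0466, -0.0145], 'opening': 0.9965}
scene {'mtx': [[364.4887, 0.0, 316.6699], [0.0, 364.4887, 203.8836], [0.0, 0.0, 1.0]], 'dist_coeffs': [-0.0823, 0.0, 0.0, 0.0, 0.0], 'extrinsics': [[0.7851, 0.4297, -0.446, 0.1197], [-0.6193, 0.5533, -0.5571, -0.2359], [0.0075, 0.7136, 0.7005, 0.6834], [0.0, 0.0, 0.0, 1.0]]}
side {'mtx': [[453.0802, 0.0, 320.1339], [0.0, 453.0802, 207.337], [0.0, 0.0, 1.0]], 'dist_coeffs': [0.038, 0.0, 0.0, 0.0, 0.0], 'extrinsics': [[-0.7075, -0.4098, 0.5758, 1.1349], [0.7066, -0.4274, 0.564, 0.8605], [0.015, 0.8059, 0.5919, 0.7438], [0.0, 0.0, 0.0, 1.0]]}
wrist {'mtx': [[324.3496, 0.0, 315.8947], [0.0, 324.3496, 201.6779], [0.0, 0.0, 1.0]], 'dist_coeffs': [-0.0053, 0.0, 0.0, 0.0, 0.0], 'hand_eye': [[0.0015, 0.9486, 0.3166, 0.0814], [1.0, -0.0013, -0.0008, -0.0003], [-0.0003, 0.3166, -0.9486, -0.1423], [0.0, 0.0, 0.0, 1.0]]}
```

View pics/scene0.png

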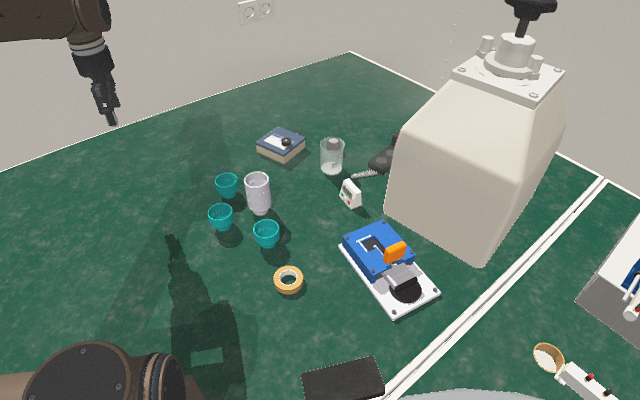

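View pics/side0.png

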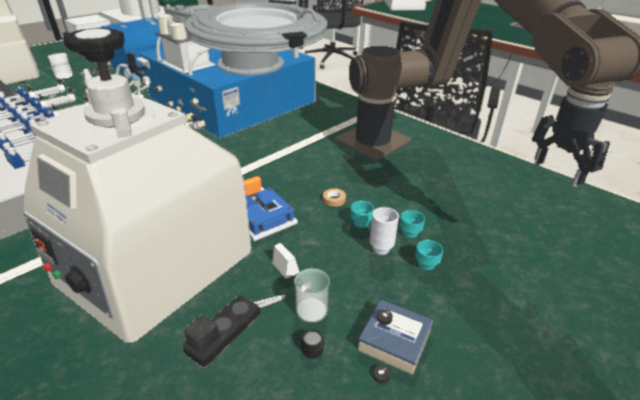

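View pics/wrist0.png

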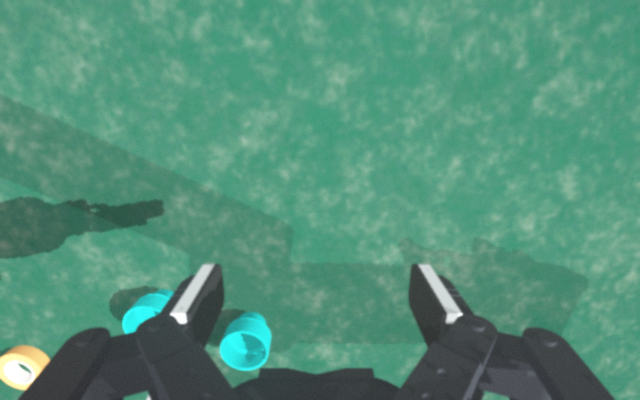

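The white/silver stack shows at scene (258,193) and side (384,230). Three single turquoise dishes sit around it: scene (227,185), (221,216), (266,233). The station is at scene (395,270), next to a large beige machine.

```bash
cat > h.py <<'E'
from plant import *
import cv2, numpy as np
from scipy.spatial.transform import Rotation as R
F=np.diag([1.,-1,-1,1])
def pose(c,s=None):
    k=get_calibration(c)
    if c=="wrist":
        s=s or get_state(); T=np.eye(4); T[:3,:3]=R.from_quat(s["tcp_rot"]).as_matrix(); T[:3,3]=s["eef_pos"]
        return T@np.array(k["hand_eye"])
    return np.array(k["extrinsics"])
def ray(c,px,s=None):
    k=get_calibration(c); u=cv2.undistortPoints(np.array([[px]],float),np.array(k["mtx"]),np.array(k["dist_coeffs"]))[0,0]
    T=pose(c,s); d=T[:3,:3]@np.array([u[0],-u[1],-1]); return T[:3,3],d/np.linalg.norm(d)
def atz(c,px,z,s=None):
    o,d=ray(c,px,s); return o+d*(z-o[2])/d[2]
def proj(c,P,s=None):
    k=get_calibration(c); W=F@np.linalg.inv(pose(c,s)); 
    return cv2.projectPoints(np.atleast_2d(np.array(P,float)),cv2.Rodrigues(W[:3,:3])[0],W[:3,3],np.array(k["mtx"]),np.array(k["dist_coeffs"]))[0][:,0]
def tri(rs):
    A=0;b=0
    for o,d in rs:
        M=np.eye(3)-np.outer(d,d); A=A+M; b=b+M@o
    p=np.linalg.solve(A,b); return p,[round(float(np.linalg.norm((np.eye(3)-np.outer(d,d))@(p-o)))*1000,1) for o,d in rs]
E
python3 - <<'E'
from h import *
zs=dict(station=0,grip_center=.08,pad_center=.016,notch=.046,dish_top=.056,beaker=0,tape_roll=0,count_timer=0)
for c in ["scene","side"]:
    read_camera(c)
    for n,z in zs.items():
        for r in pinpoint(c,n)[:4]:
            print(c,n,round(r["p"],2),np.round(r["centre"],1),np.round(atz(c,r["centre"],z),4))
print(get_state()["time"])
E
python3 - <<'E'
import cv2
im=cv2.imread("pics/scene0.png")
cv2.imwrite("pics/s_st.png",cv2.resize(im[200:330,320:460],None,fx=5,fy=4.5,interpolation=cv2.INTER_CUBIC))
cv2.imwrite("pics/s_dk.png",cv2.resize(im[130:300,190:390],None,fx=4,fy=3.5,interpolation=cv2.INTER_CUBIC))
E
```

```text
scene station 0.82 [382.7 265.9] [0.5487 0.0551 0.    ]
scene grip_center 0.32 [383.3 265.6] [0.5    0.0208 0.08  ]
scene pad_center 0.66 [403.5 290.7] [ 0.5273 -0.025   0.016 ]
scene pad_center 0.38 [257.6 193. ] [0.4447 0.4255 0.016 ]
scene notch 0.84 [375.2 245.4] [0.5469 0.0858 0.046 ]
scene dish_top 0.94 [268.8 244.3] [0.3566 0.2278 0.056 ]
scene dish_top 0.72 [256.1 197.8] [0.4129 0.373  0.056 ]
scene dish_top 0.66 [229.7 195.6] [0.3644 0.4209 0.056 ]
scene dish_top 0.63 [221.6 223.4] [0.3033 0.3482 0.056 ]
scene beaker 0.66 [332.2 170. ] [0.6798 0.3918 0.    ]
scene tape_roll 0.89 [288.5 278.2] [0.3594 0.1609 0.    ]
scene count_timer 0.8 [350.5 201.1] [0.6337 0.2599 0.    ]
side station 0.89 [257.7 215.5] [0.5591 0.0616 0.    ]
side grip_center 0.57 [250.  185.9] [0.5551 0.0328 0.08  ]
side notch 0.96 [269.  201.3] [0.5346 0.0831 0.046 ]
side dish_top 0.96 [409.2 232.4] [0.3835 0.4244 0.056 ]
side dish_top 0.85 [383.5 233.3] [0.4306 0.3838 0.056 ]
side dish_top 0.74 [427.  261.2] [0.4373 0.5115 0.056 ]
side dish_top 0.74 [356.4 221.9] [0.4442 0.3098 0.056 ]
side beaker 0.97 [309.  310.8] [0.6891 0.3966 0.    ]
side tape_roll 0.78 [331.  201.6] [0.3698 0.1537 0.    ]
side count_timer 0.75 [285.8 267.4] [0.6375 0.2644 0.    ]
1.05
```

View pics/s_st.png

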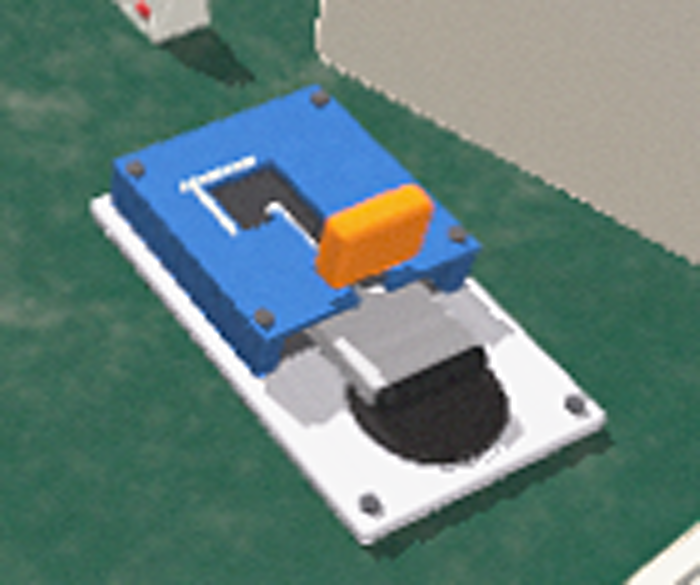

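View pics/s_dk.png

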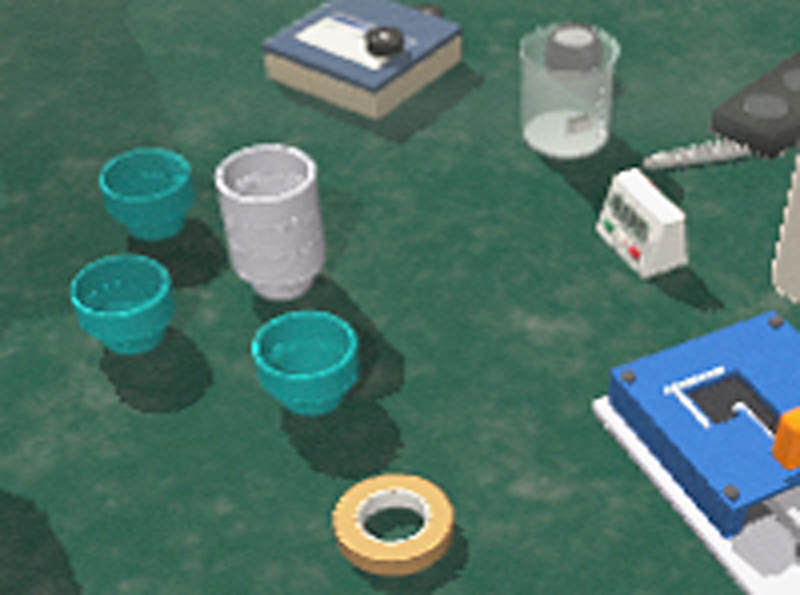

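```bash
python3 - <<'E'
from h import *
from scipy.optimize import least_squares
px=np.array([(339,245.6),(393.4,320),(441,292.2),(343.6,235.6),(384,219.6),(416,254.4),(371.6,275.6)])
L=np.array([(-65,95,12),(-65,-125,12),(65,-125,12),(-58,89,46),(58,89,46),(58,-35,46),(-58,-35,46)])/1e3
def W(v,L):
    c,s=np.cos(v[2]),np.sin(v[2]); return np.c_[v[0]+c*L[:,0]-s*L[:,1], v[1]+s*L[:,0]+c*L[:,1], L[:,2]]
r=least_squares(lambda v:(proj("scene",W(v,L))-px).ravel(),[.554,.058,-.1],loss='soft_l1')
v=r.x; print(v,np.degrees(v[2])); print(np.round(proj("scene",W(v,L))-px,1))
print("side station/notch pred",proj("side",W(v,np.array([(0,0,0),(-.018,.027,.046)]))))
pts=dict(grip=(0,-.025,.08),park=(-.018,.027,.08),pad=(0,-.08,.016))
for n,p in pts.items(): print(n,W(v,np.array([p]))[0])
# stack: top rim centre
for c in ["scene","side"]:
    read_camera(c)
    for m in cut_out(c,"dish_top")[:6]:
        ys,xs=np.nonzero(m["pixels"]); print(c,round(m["p"],2),xs.min(),xs.max(),ys.min(),ys.max())
E
python3 - <<'E'
import cv2
im=cv2.imread("pics/side0.png")
cv2.imwrite("pics/d_st.png",cv2.resize(im[165:305,220:450],None,fx=3.4,fy=3.4,interpolation=cv2.INTER_CUBIC))
im=cv2.imread("pics/scene0.png")
cv2.imwrite("pics/s_stack.png",cv2.resize(im[160:230,210:310],None,fx=8,fy=8,interpolation=cv2.INTER_CUBIC))
E
```

```text
[ 0.54893634  0.05467953 -0.17874297] -10.241217654100186
[[-1.2 -1.1]
 [-0.3 -0.3]
 [ 1.1  0.8]
 [-1.1  0.2]
 [-0.2 -1. ]
 [ 0.4  0.5]
 [ 1.3  0.1]]
side station/notch pred [[259.05562352 212.80636536]
 [268.9013765  201.7353596 ]]
grip [0.54449152 0.03007783 0.08      ]
park [0.53602352 0.08444963 0.08      ]
pad [ 0.53471292 -0.02404591  0.016     ]
scene 0.84 253 278 219 246
scene 0.8 208 233 203 229
scene 0.64 244 268 170 195
scene 0.63 215 237 173 197
side 0.8 351 373 201 227
side 0.72 400 423 211 237
```

View pics/d_st.png

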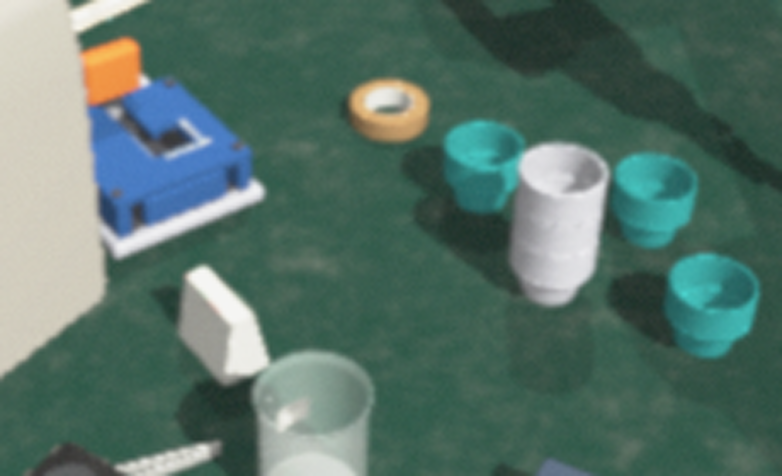

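View pics/s_stack.png

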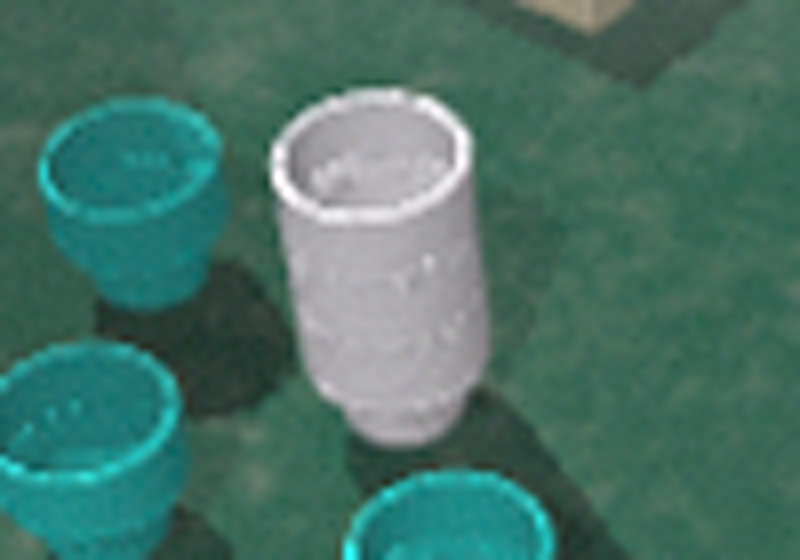

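```bash
cat >> h.py <<'E'
ST=np.array([0.549,0.0547]); YAW=-10.2
def stw(x,y):
    a=np.radians(YAW); return np.array([ST[0]+np.cos(a)*x-np.sin(a)*y, ST[1]+np.sin(a)*x+np.cos(a)*y])
def goal(p,yh,s=None):
    """row (turn deg, shift) to put TCP at world p, tool down, tool-y heading yh deg"""
    s=s or get_state(); R0=R.from_quat(s["tcp_rot"]); h=np.radians(yh)
    y=np.array([np.cos(h),np.sin(h),0]); z=np.array([0,0,-1.]); x=np.cross(y,z)
    R1=R.from_matrix(np.c_[x,y,z]); t=(R0.inv()*R1).as_rotvec(degrees=True)
    d=R0.inv().apply(np.array(p)-s["eef_pos"])
    print("turn",np.round(t,2),"shift",np.round(d,4)); return t,d
def st():
    s=get_state(); print(round(s["time"],2),np.round(s["eef_pos"],4),np.round(s["contact_force"],1),round(s["opening"],3)); return s
E
python3 - <<'E'
from h import *
p,e=tri([ray("scene",(256.5,179.5)),ray("side",(385.3,216.2))]); print("rim",p,e, atz("scene",(256.5,179.5),.108),atz("side",(385.3,216.2),.108))
for q in [(383,213),(478,266)]: print("machine base",atz("scene",q,0))
print("grip tri",tri([ray("side",(250,185.9)),ray("scene",(395,250))]))
print("side grip pred",proj("side",[[*stw(0,-.025),.08]]),proj("scene",[[*stw(0,-.025),.08]]))
s=st()
print(stw(0,-.025),stw(0,-.08)); goal([*stw(0,-.025),.23],79.8); goal([*stw(0,-.025),.15],79.8)
E
```

```text
rim [0.42603964 0.38084969 0.10362845] [1.0, 1.0] [0.42317391 0.37717713 0.108     ] [0.43194361 0.38371012 0.108     ]
machine base [0.6710653  0.17409638 0.        ]
machine base [ 0.72365974 -0.08490074  0.        ]
grip tri (array([0.55202356, 0.03304758, 0.07813732]), [2.7, 2.7])
side grip pred [[252.5258212  183.96500256]] [[395.04797031 251.96716832]]
1.25 [0.2083 0.642  0.2313] [ 0.3 -0.2 -0.5] 0.999
[0.54457288 0.03009511] [ 0.53483322 -0.02403565]
turn [-0.    0.   -7.78] shift [-0.5087 -0.4783  0.0013]
turn [-0.    0.   -7.78] shift [-0.5087 -0.4783  0.0813]
```

Emit:
move_arm --plan '[[[0,0,-1.5,-0.042,-0.04,0,0.0854],[0,0,-3,-0.085,-0.08,0,0.0854],[0,0,-5,-0.127,-0.12,0,0.0854],[0,0,-6.5,-0.17,-0.16,0,0.0854],[0,0,-7.8,-0.212,-0.199,0,0.0854]]]'

```text
time: 1.88
eef_pos: [0.3492, 0.3857, 0.2316]
tcp_rot: [0.088, 0.996, 0.0, 0.0]
contact_force: [0.9, 0.2, -1.1]
opening: 0.995
```

```bash
python3 - <<'E'
from h import *
s=st(); goal([*stw(0,-.025),.20],79.8)
E
```

```text
1.88 [0.3492 0.3857 0.2316] [ 0.9  0.2 -1.1] 0.995
turn [0.03 0.04 0.08] shift [-0.2548 -0.3157  0.0316]
```

Emit:
move_arm --plan '[[[0,0,0,-0.051,-0.063,0.006,0.0854],[0,0,0,-0.102,-0.126,0.012,0.0854],[0,0,0,-0.153,-0.189,0.018,0.0854],[0,0,0,-0.204,-0.252,0.025,0.0854],[0,0,0,-0.255,-0.316,0.032,0.0854]]]'

```text
time: 2.5
eef_pos: [0.4995, 0.1124, 0.2081]
tcp_rot: [0.088, 0.996, 0.0, 0.001]
contact_force: [0.8, 0.7, 0.5]
opening: 0.996
```

```bash
python3 - <<'E'
from h import *
s=st(); goal([*stw(0,-.025),.20],79.8)
s=get_state(); im=read_camera("wrist")
for n,z in dict(station=0,grip_center=.08,pad_center=.016,notch=.046).items():
    for r in pinpoint("wrist",n)[:3]: print(n,round(r["p"],2),np.round(r["centre"],1),np.round(atz("wrist",r["centre"],z,s),4))
L=[(-.065,.095,.012),(-.065,-.125,.012),(.065,-.125,.012),(.065,.095,.012),(-.058,.089,.046),(.058,.089,.046),(.058,-.035,.046),(-.058,-.035,.046),(0,-.025,.098),(-.018,.027,.046),(0,-.08,.016)]
b=np.ascontiguousarray(im[:,:,::-1])
for l in L:
    q=proj("wrist",[[*stw(l[0],l[1]),l[2]]],s)[0]
    if abs(q).max()<2000: cv2.circle(b,tuple(int(v) for v in q),3,(0,0,255),-1)
cv2.imwrite("pics/w1.png",b)
E
```

```text
2.5 [0.4995 0.1124 0.2081] [0.8 0.7 0.5] 0.996
turn [0.06 0.12 0.07] shift [-0.0588 -0.0731  0.0081]
station 0.72 [275.5 223.2] [0.5528 0.0553 0.    ]
grip_center 0.62 [236.9 257.6] [0.5497 0.0286 0.08  ]
grip_center 0.3 [571.7 273.4] [0.6222 0.3385 0.08  ]
pad_center 0.62 [203.  223.7] [ 0.5331 -0.0211  0.016 ]
notch 0.6 [293.7 219.6] [0.5345 0.0835 0.046 ]
```

View pics/w1.png

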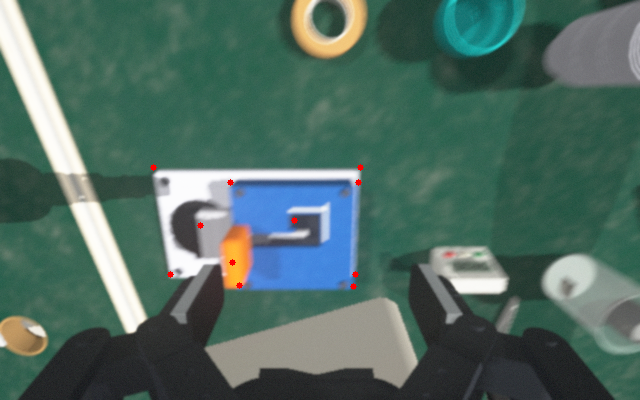

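```bash
sed -i 's/^ST=.*/ST=np.array([0.551,0.0547])/' h.py; python3 - <<'E'
from h import *
goal([*stw(0,-.025),.15],79.8);goal([*stw(0,-.025),.064],79.8)
E
```

```text
Traceback (most recent call last):
  File "h.py", line 26, in stw
    a=np.radians(YAW); return np.array([ST[0]+np.cos(a)*x-np.sin(a)*y, ST[1]+np.sin(a)*x+np.cos(a)*y])
                 ^^^
NameError: name 'YAW' is not defined
```

```bash
sed -i 's/^ST=.*/ST=np.array([0.551,0.0547]); YAW=-10.2/' h.py; python3 - <<'E'
from h import *
goal([*stw(0,-.025),.15],79.8);goal([*stw(0,-.025),.064],79.8)
E
```

```text
turn [0.05 0.02 0.04] shift [-0.0622 -0.0745  0.0576]
turn [0.05 0.02 0.04] shift [-0.0622 -0.0746  0.1436]
```

Emit:
move_arm --plan '[[[0,0,0,-0.03,-0.037,0.01,0.0854],[0,0,0,-0.062,-0.0745,0.03,0.0854],[0,0,0,-0.062,-0.0745,0.05,0.0854],[0,0,0,-0.062,-0.0745,0.07,0.0854],[0,0,0,-0.062,-0.0745,0.085,0.0854]]]' --force 60

```text
time: 3.38
eef_pos: [0.5458, 0.0319, 0.1218]
tcp_rot: [0.087, 0.996, 0.001, -0.0]
contact_force: [-0.3, -0.3, 0.0]
opening: 1.002
```

```bash
python3 - <<'E'
from h import *
s=st(); goal([*stw(0,-.025),.064],79.8)
s=get_state(); im=read_camera("wrist")
b=np.ascontiguousarray(im[:,:,::-1])
for l in [(-.024,-.034,.098),(.024,-.034,.098),(-.024,-.016,.098),(.024,-.016,.098)]:
    q=proj("wrist",[[*stw(l[0],l[1]),l[2]]],s)[0]
    cv2.circle(b,tuple(int(v) for v in q),2,(0,0,255),-1)
cv2.imwrite("pics/w2.png",b)
E
```

```text
3.38 [0.5458 0.0319 0.1218] [-0.3 -0.3  0. ] 1.002
turn [ 0.07 -0.02  0.18] shift [-0.0011 -0.0017  0.0578]
```

View pics/w2.png

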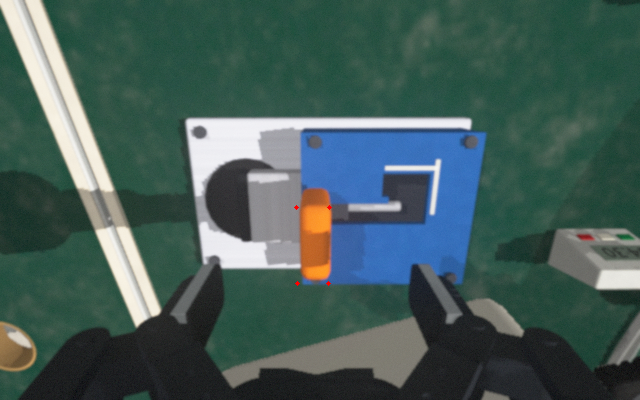

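Emit:
move_arm --plan '[[[0,0,0,-0.001,-0.001,0.025,0.0854],[0,0,0,-0.001,-0.001,0.05,0.0854],[0,0,0,-0.001,-0.001,0.057,0.0854],[0,0,0,-0.001,-0.001,0.057,0.04],[0,0,0,-0.001,-0.001,0.057,0.01]]]' --force 60

```text
time: 4.05
eef_pos: [0.5462, 0.0309, 0.0642]
tcp_rot: [0.087, 0.996, 0.001, -0.001]
contact_force: [-0.3, -0.2, 0.6]
opening: 0.608
```

Emit:
move_arm --plan '[[[0,0,0,0,0,0,0.008],[0,0,0,0,0,0,0.008],[0,0,0,0,0,0,0.008],[0,0,0,0,0,0,0.008],[0,0,0,0,0,0,0.008]]]'

```text
time: 4.68
eef_pos: [0.5471, 0.031, 0.0654]
tcp_rot: [0.087, 0.996, 0.001, 0.0]
contact_force: [-0.2, 1.9, 5.6]
opening: 0.201
```

```bash
python3 - <<'E'
from h import *
s=st(); goal([*stw(0,-.025),.064],79.8); goal([*stw(0,-.025+.063),.064],79.8); goal([*stw(-.02,-.025+.063),.064],79.8)
E
```

```text
4.67 [0.5471 0.031  0.0654] [-0.2  1.9  5.6] 0.201
turn [0.09 0.03 0.19] shift [ 0.0003 -0.001   0.0014]
turn [0.09 0.03 0.19] shift [0.0001 0.062  0.0015]
turn [0.09 0.03 0.19] shift [0.0201 0.0621 0.0015]
```

Emit:
move_arm --plan '[[[0,0,0,0,0.013,0,0.008],[0,0,0,0,0.026,0,0.008],[0,0,0,0,0.039,0,0.008],[0,0,0,0,0.052,0,0.008],[0,0,0,0,0.063,0,0.008]]]'

```text
time: 5.3
eef_pos: [0.5575, 0.0902, 0.0655]
tcp_rot: [0.087, 0.996, -0.003, -0.001]
contact_force: [-2.8, -11.4, 4.5]
opening: 0.203
```

```bash
python3 - <<'E'
from h import *
s=st(); goal([*stw(0,-.025+.063),.065],79.8)
print("travel",np.array([-np.sin(np.radians(YAW)),np.cos(np.radians(YAW))])@(s["eef_pos"][:2]-np.array([.5471,.031])))
E
```

```text
5.3 [0.5575 0.0902 0.0655] [ -2.8 -11.4   4.5] 0.203
turn [-0.3  -0.04  0.27] shift [0.0001 0.0019 0.0005]
travel 0.06013328168466235
```

Emit:
move_arm --plan '[[[0,0,0,0,0.003,0,0.008],[0,0,0,0,0.003,0,0.008],[0,0,0,0.007,0.003,0,0.008],[0,0,0,0.014,0.003,0,0.008],[0,0,0,0.02,0.003,0,0.008]]]'

```text
time: 5.92
eef_pos: [0.5389, 0.0936, 0.0655]
tcp_rot: [0.087, 0.996, -0.005, 0.0]
contact_force: [1.0, -11.1, 0.2]
opening: 0.197
```

```bash
cat >> h.py <<'E'
def loc(p):
    a=np.radians(YAW); d=np.array(p[:2])-ST; return np.array([np.cos(a)*d[0]+np.sin(a)*d[1],-np.sin(a)*d[0]+np.cos(a)*d[1]])
E
python3 - <<'E'
from h import *
s=st(); print("loc",loc(s["eef_pos"]),"start",loc([.5471,.031]))
E
```

```text
5.92 [0.5389 0.0936 0.0655] [  1.  -11.1   0.2] 0.197
loc [-0.01881347  0.03611363] start [ 0.00035855 -0.02401607]
```

Emit:
move_arm --plan '[[[0,0,0,0.001,0,0,0.008],[0,0,0,0.001,-0.003,0,0.008],[0,0,0,0.001,-0.006,0,0.008],[0,0,0,0.001,-0.009,0,0.008],[0,0,0,0.001,-0.009,0,0.008]]]'

```text
time: 6.55
eef_pos: [0.5373, 0.0851, 0.0656]
tcp_rot: [0.087, 0.996, -0.004, 0.002]
contact_force: [4.7, 1.0, -3.1]
opening: 0.198
```

```bash
python3 - <<'E'
from h import *
s=st(); print("loc",loc(s["eef_pos"]))
E
```

```text
6.55 [0.5373 0.0851 0.0656] [ 4.7  1.  -3.1] 0.198
loc [-0.01890037  0.02751252]
```

Emit:
move_arm --plan '[[[0,0,0,0,0,0,0.03],[0,0,0,0,0,0,0.05],[0,0,0,0,0,0,0.07],[0,0,0,0,0,0,0.0854],[0,0,0,0,0,0,0.0854]]]'

```text
time: 7.18
eef_pos: [0.5372, 0.0851, 0.0656]
tcp_rot: [0.087, 0.996, -0.005, 0.002]
contact_force: [0.1, -0.1, 0.1]
opening: 1.002
```

Emit:
move_arm --plan '[[[0,0,0,0,0,0,0.0854],[0,0,0,0,0,-0.04,0.0854],[0,0,0,0,0,-0.08,0.0854],[0,0,0,0,0,-0.12,0.0854],[0,0,0,0,0,-0.15,0.0854]]]'

```text
time: 7.8
eef_pos: [0.5372, 0.0865, 0.2178]
tcp_rot: [0.087, 0.996, -0.004, 0.003]
contact_force: [0.0, -0.1, -0.3]
opening: 0.998
```

```bash
python3 - <<'E'
from h import *
s=st(); 
s=get_state(); im=read_camera("wrist"); b=np.ascontiguousarray(im[:,:,::-1])
for l in [(-.018,.027,.046),(0,-.08,.016),(-.018,.027,.098)]:
    q=proj("wrist",[[*stw(l[0],l[1]),l[2]]],s)[0]; cv2.circle(b,tuple(int(v) for v in q),2,(0,0,255),-1); print(q)
print([(round(r["p"],2),atz("wrist",r["centre"],.016,s)) for r in pinpoint("wrist","pad_center")], stw(0,-.08))
cv2.imwrite("pics/w3.png",b)
E
```

```text
7.8 [0.5372 0.0865 0.2178] [ 0.  -0.1 -0.3] 0.998
[315.57763368 179.5566953 ]
[219.00181367 187.62175223]
[315.02134153 195.40692478]
[(0.84, array([ 0.54031756, -0.02338926,  0.016     ]))] [ 0.53683322 -0.02403565]
```

View pics/w3.png

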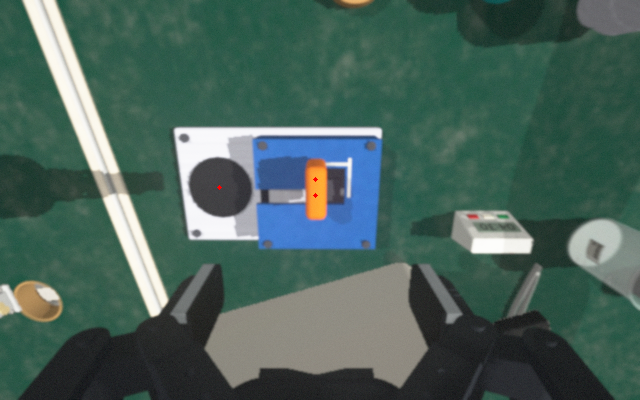

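```bash
python3 - <<'E'
from h import *
s=st(); print(np.round(s["qpos"],3)); goal([.427,.381,.23],-10.2); goal([.427,.381,.23],169.8)
E
```

```text
7.9 [0.5392 0.0865 0.2203] [1.  0.6 0. ] 0.997
[-0.022  0.006  1.911 -0.01   1.213 -1.416]
turn [ 0.24  0.9  90.23] shift [ 0.1613  0.2705 -0.0138]
turn [ -0.9    0.24 -89.77] shift [ 0.1613  0.2705 -0.0138]
```

Emit:
move_arm --plan '[[[0,0,9,0.016,0.027,-0.003,0.0854],[0,0,18,0.032,0.054,-0.006,0.0854],[0,0,27,0.048,0.081,-0.009,0.0854],[0,0,36,0.064,0.108,-0.012,0.0854],[0,0,45,0.08,0.135,-0.015,0.0854]]]'

```text
time: 8.52
eef_pos: [0.4825, 0.2341, 0.2315]
tcp_rot: [0.464, 0.886, -0.002, 0.006]
contact_force: [-0.3, -0.6, -0.1]
opening: 1.004
```

```bash
python3 - <<'E'
from h import *
s=st(); goal([.427,.381,.23],-10.2)
E
```

```text
8.53 [0.4825 0.2341 0.2315] [-0.3 -0.6 -0.1] 1.004
turn [ 0.38  0.7  44.93] shift [ 0.1523  0.0381 -0.0005]
```

Emit:
move_arm --plan '[[[0,0,9,0.03,0.008,0,0.0854],[0.2,0.3,18,0.061,0.015,0,0.0854],[0.3,0.5,27,0.091,0.023,0,0.0854],[0.4,0.7,36,0.122,0.03,0,0.0854],[0.4,0.7,45,0.152,0.038,0,0.0854]]]'

```text
time: 9.15
eef_pos: [0.4261, 0.3812, 0.2276]
tcp_rot: [0.769, 0.639, -0.001, -0.0]
contact_force: [-0.2, -0.1, -0.3]
opening: 0.999
```

```bash
python3 - <<'E'
from h import *
s=st(); goal([.427,.381,.23],-10.2)
s=get_state(); im=read_camera("wrist"); b=np.ascontiguousarray(im[:,:,::-1])
for r in cut_out("wrist","dish_top"):
    ys,xs=np.nonzero(r["pixels"]); print(round(r["p"],2),xs.min(),xs.max(),ys.min(),ys.max())
print([(round(r["p"],2),np.round(r["centre"]),atz("wrist",r["centre"],.056,s)) for r in pinpoint("wrist","dish_top")])
t=np.linspace(0,2*np.pi,40,endpoint=False)
for q in proj("wrist",np.c_[.427+.03*np.cos(t),.381+.03*np.sin(t),.108+0*t],s): cv2.circle(b,tuple(int(v) for v in q),1,(0,0,255),-1)
cv2.imwrite("pics/w4.png",b)
E
```

```text
9.15 [0.4261 0.3812 0.2276] [-0.2 -0.1 -0.3] 0.999
turn [-0.13  0.11 -0.38] shift [-0.      0.0009 -0.0024]
0.95 280 349 156 228
0.75 266 319 240 297
0.64 224 290 37 106
0.58 184 246 154 214
0.39 290 343 151 171
0.32 397 501 314 399
[(0.92, array([228., 176.]), array([0.34073949, 0.4002873 , 0.056     ])), (0.69, array([318., 181.]), array([0.42702897, 0.37850528, 0.056     ])), (0.66, array([263.,  78.]), array([0.39605739, 0.48223126, 0.056     ])), (0.57, array([299., 254.]), array([0.39235067, 0.30300791, 0.056     ]))]
```

View pics/w4.png

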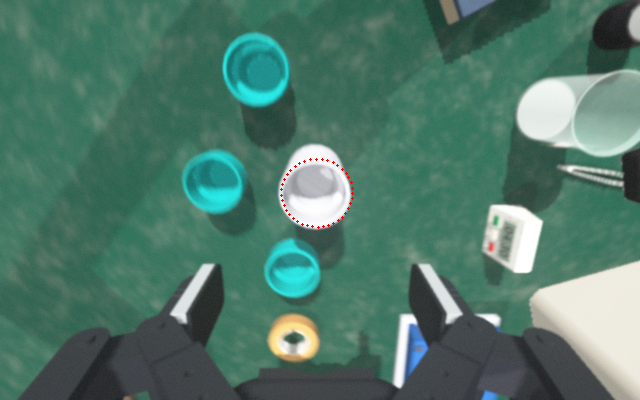

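Emit:
move_arm --plan '[[[0,0,-0.4,0,0,0.03,0.0854],[0,0,-0.4,0,0,0.06,0.0854],[0,0,-0.4,0,0,0.09,0.0854],[0,0,-0.4,0,0,0.11,0.0854],[0,0,-0.4,0,0,0.11,0.0854]]]' --force 30

```text
time: 9.93
eef_pos: [0.4249, 0.3795, 0.1156]
tcp_rot: [0.764, 0.645, -0.004, -0.0]
contact_force: [-0.5, 0.2, -0.2]
opening: 0.999
```

```bash
python3 - <<'E'
from h import *
s=st(); goal([.4255,.381,.081],-10.2)
for c in ["wrist","side"]:
    s=get_state(); im=read_camera(c); b=np.ascontiguousarray(im[:,:,::-1])
    if c=="side": b=cv2.resize(b[120:270,310:470],None,fx=4,fy=4)
    cv2.imwrite(f"pics/{c}5.png",b)
E
```

```text
9.93 [0.4249 0.3795 0.1156] [-0.5  0.2 -0.2] 0.999
turn [-0.31  0.31  0.54] shift [0.0017 0.0006 0.0345]
```

View pics/wrist5.png

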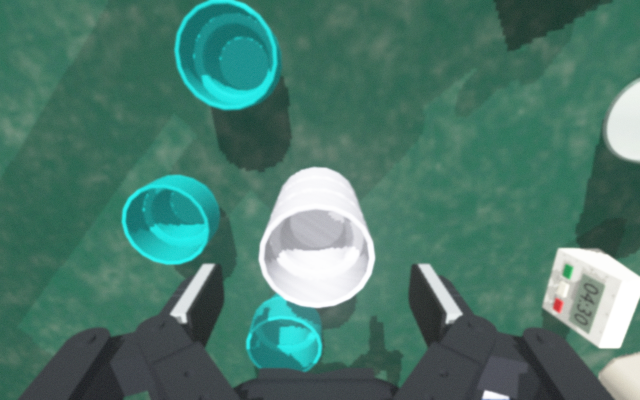

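View pics/side5.png

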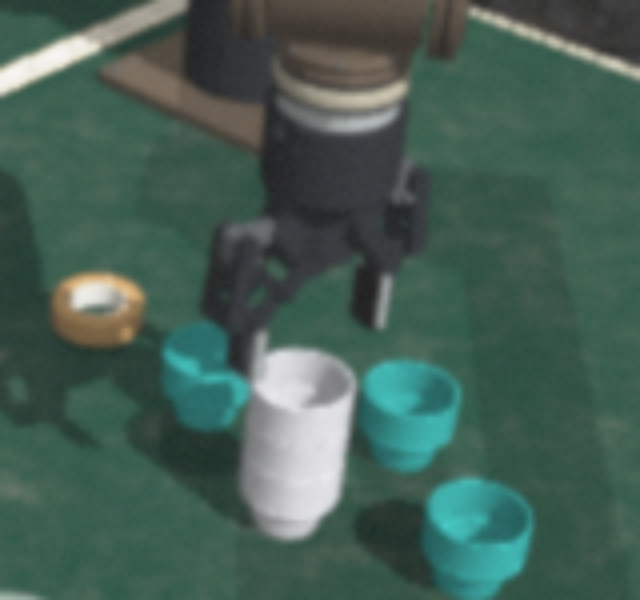

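```bash
python3 - <<'E'
from h import *
s=st(); P=[atz("wrist",q,.107,s) for q in [(260,257),(375,257),(320,304.5),(314,207)]]; print(np.round(P,4)); print((P[0]+P[1])/2,(P[2]+P[3])/2, [np.linalg.norm(P[0]-P[1]),np.linalg.norm(P[2]-P[3])])
c=(P[0]+P[1]+P[2]+P[3])/4; goal([c[0],c[1],.081],-10.2)
E
```

```text
10.03 [0.4265 0.3809 0.1185] [ 0.2 -0.4  0.5] 0.997
[[0.3971 0.3847 0.107 ]
 [0.4572 0.3746 0.107 ]
 [0.4236 0.3501 0.107 ]
 [0.4301 0.4077 0.107 ]]
[0.42715126 0.37964255 0.107     ] [0.42684776 0.37887345 0.107     ] [np.float64(0.06094516040306353), np.float64(0.05791070185582424)]
turn [-0.08  0.09  0.55] shift [-0.0015  0.0009  0.0375]
```

Emit:
move_arm --plan '[[[0,0,0.5,-0.001,0.001,0.018,0.0854],[0,0,0.5,-0.001,0.001,0.036,0.0854],[0,0,0.5,-0.001,0.001,0.036,0.0854],[0,0,0.5,-0.001,0.001,0.036,0.065],[0,0,0.5,-0.001,0.001,0.036,0.055]]]' --force 30

```text
time: 10.65
eef_pos: [0.4277, 0.3802, 0.0835]
tcp_rot: [0.767, 0.642, -0.0, -0.0]
contact_force: [-0.2, 0.6, 0.7]
opening: 0.7
```

Emit:
move_arm --plan '[[[0,0,0,0,0,0,0.045],[0,0,0,0,0,0,0.045],[0,0,0,0,0,0,0.045],[0,0,0,0,0,0,0.045],[0,0,0,0,0,0,0.045]]]'

```text
time: 11.28
eef_pos: [0.4278, 0.3802, 0.0835]
tcp_rot: [0.767, 0.642, -0.0, -0.0]
contact_force: [0.7, -0.7, 0.6]
opening: 0.693
```

```bash
python3 - <<'E'
from h import *
s=st(); 
for c in ["wrist","side"]:
    s=get_state(); im=read_camera(c); b=np.ascontiguousarray(im[:,:,::-1])
    if c=="side": b=cv2.resize(b[150:270,330:450],None,fx=5,fy=5)
    cv2.imwrite(f"pics/{c}6.png",b)
E
```

```text
11.28 [0.4278 0.3802 0.0835] [ 0.7 -0.7  0.6] 0.693
```

View pics/side6.png

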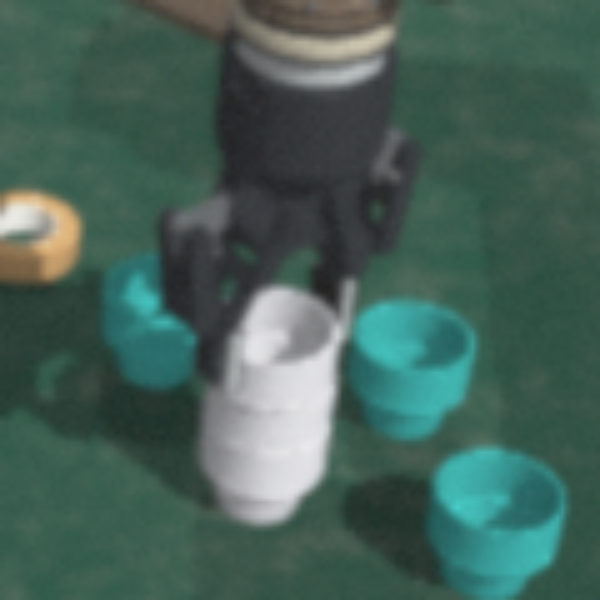

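View pics/wrist6.png

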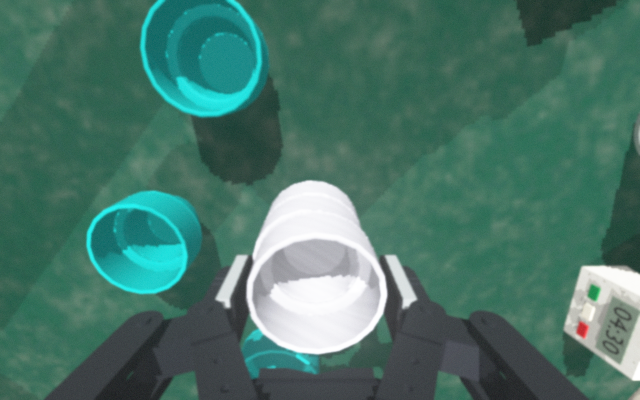

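Emit:
move_arm --plan '[[[0,0,0,0,0,-0.008,0.045],[0,0,0,0,0,-0.018,0.045],[0,0,0,0,0,-0.03,0.045],[0,0,0,0,0,-0.045,0.045],[0,0,0,0,0,-0.06,0.045]]]'

```text
time: 12.0
eef_pos: [0.428, 0.3804, 0.145]
tcp_rot: [0.767, 0.642, 0.0, 0.0]
contact_force: [1.2, -0.4, -0.4]
opening: 0.698
```

```bash
python3 - <<'E'
from h import *
s=st(); goal([.537,-.024,.20],-10.2)
for c in ["wrist","side"]:
    s=get_state(); im=read_camera(c); b=np.ascontiguousarray(im[:,:,::-1])
    if c=="side": b=cv2.resize(b[120:270,320:470],None,fx=4,fy=4)
    cv2.imwrite(f"pics/{c}7.png",b)
E
```

```text
12.0 [0.428  0.3804 0.145 ] [ 1.2 -0.4 -0.4] 0.698
turn [ 0.02 -0.02  0.05] shift [-0.3788  0.1786 -0.055 ]
```

View pics/side7.png

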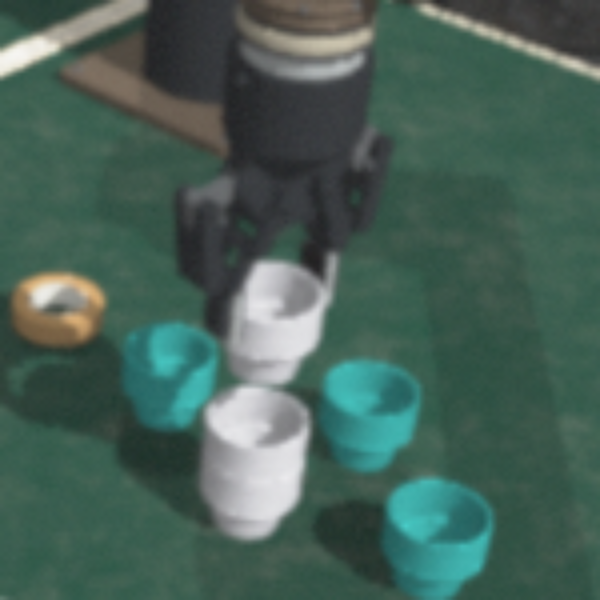

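View pics/wrist7.png

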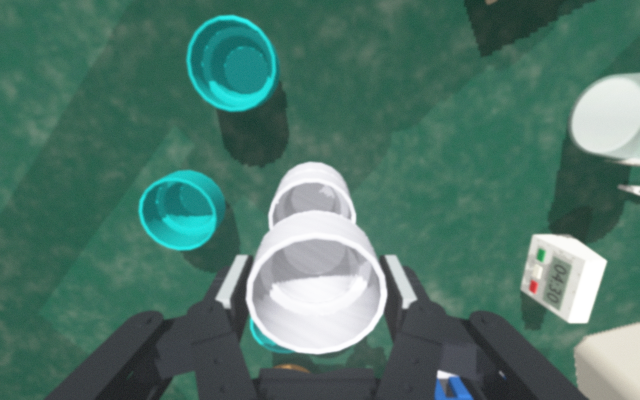

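Emit:
move_arm --plan '[[[0,0,0,0,0,-0.03,0.045],[0,0,0,-0.04,0.019,-0.055,0.045],[0,0,0,-0.09,0.042,-0.055,0.045],[0,0,0,-0.14,0.066,-0.055,0.045],[0,0,0,-0.19,0.09,-0.055,0.045]]]'

```text
time: 12.72
eef_pos: [0.4841, 0.1765, 0.2013]
tcp_rot: [0.767, 0.642, 0.002, 0.0]
contact_force: [0.0, 0.1, -1.6]
opening: 0.699
```

```bash
python3 - <<'E'
from h import *
s=st(); goal([.537,-.024,.18],-10.2)
E
```

```text
12.72 [0.4841 0.1765 0.2013] [ 0.   0.1 -1.6] 0.699
turn [ 0.22 -0.18  0.08] shift [-0.1881  0.0873  0.021 ]
```

Emit:
move_arm --plan '[[[0,0,0,-0.045,0.022,0,0.045],[0,0,0,-0.095,0.044,0,0.045],[0,0,0,-0.14,0.066,0,0.045],[0,0,0,-0.188,0.087,0,0.045],[0,0,0,-0.188,0.087,0,0.045]]]'

```text
time: 13.35
eef_pos: [0.5371, -0.0269, 0.2008]
tcp_rot: [0.768, 0.64, 0.002, 0.001]
contact_force: [0.5, -0.1, -1.1]
opening: 0.698
```

```bash
python3 - <<'E'
from h import *
s=st()
s=get_state(); im=read_camera("wrist"); b=np.ascontiguousarray(im[:,:,::-1])
t=np.linspace(0,2*np.pi,40,endpoint=False); c=s["eef_pos"]
for q in proj("wrist",np.c_[c[0]+.03*np.cos(t),c[1]+.03*np.sin(t),c[2]+.0245+0*t],s): cv2.circle(b,tuple(int(v) for v in q),1,(0,0,255),-1)
cv2.imwrite("pics/w8.png",b)
im=read_camera("scene"); b=np.ascontiguousarray(im[:,:,::-1])
print(proj("scene",[[*stw(0,-.08),.016]])); cv2.imwrite("pics/s8.png",cv2.resize(b[180:330,300:460],None,fx=4,fy=4))
goal([*stw(0,-.08),.0435],-10.2)
E
```

```text
13.35 [ 0.5371 -0.0269  0.2008] [ 0.5 -0.1 -1.1] 0.698
[[406.19541029 288.00136938]]
turn [ 0.15 -0.21 -0.  ] shift [-6.00e-04  1.00e-04  1.57e-01]
```

View pics/w8.png

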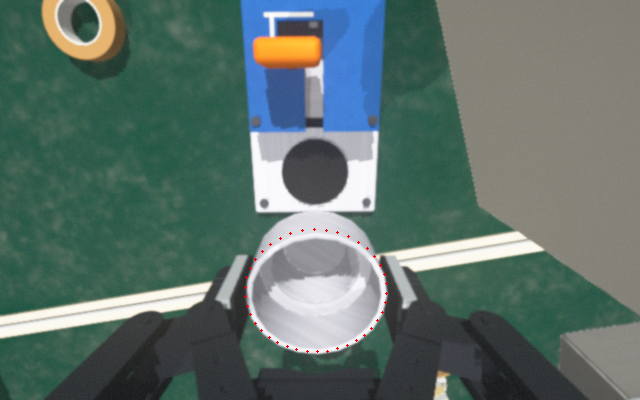

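View pics/s8.png

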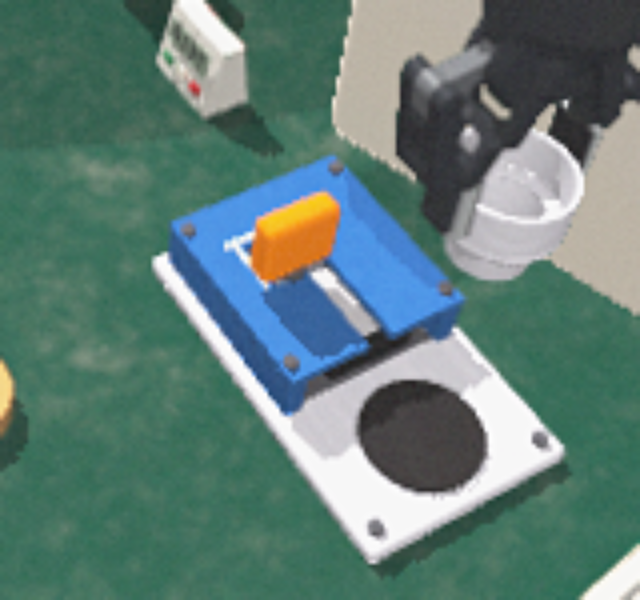

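```bash
python3 - <<'E'
from h import *
s=st(); print(atz("wrist",(315,171.5),.016,s),atz("scene",(405.7,289),.016),stw(0,-.08)); goal([.537,-.0245,.0435],-10.2)
E
```

```text
13.45 [ 0.5363 -0.024   0.2005] [ 0.2 -0.9 -1.1] 0.702
[ 0.536942   -0.01843625  0.016     ] [ 0.53413351 -0.02505826  0.016     ] [ 0.53683322 -0.02403565]
turn [ 0.15 -0.21 -0.  ] shift [-0.001   0.0004  0.157 ]
```

Emit:
move_arm --plan '[[[0,0,0,-0.002,0,0.03,0.045],[0,0,0,-0.002,0,0.06,0.045],[0,0,0,-0.002,0,0.09,0.045],[0,0,0,-0.002,0,0.115,0.045],[0,0,0,-0.002,0,0.13,0.045]]]'

```text
time: 14.08
eef_pos: [0.5352, -0.0237, 0.069]
tcp_rot: [0.766, 0.642, 0.002, -0.001]
contact_force: [0.1, -0.6, -1.0]
opening: 0.694
```

```bash
python3 - <<'E'
from h import *
s=st(); s=get_state(); im=read_camera("wrist"); cv2.imwrite("pics/w9.png",im[:,:,::-1])
im=read_camera("scene"); b=np.ascontiguousarray(im[:,:,::-1])
cv2.imwrite("pics/s9.png",cv2.resize(b[210:330,340:460],None,fx=5,fy=5))
goal([.537,-.0235,.0435],-10.2); st()
E
```

```text
14.07 [ 0.5352 -0.0237  0.069 ] [ 0.1 -0.6 -1. ] 0.694
turn [-0.08 -0.24  0.08] shift [0.0009 0.002  0.0253]
14.18 [ 0.5349 -0.0241  0.0688] [-0.4  1.  -1.1] 0.696
```

View pics/w9.png

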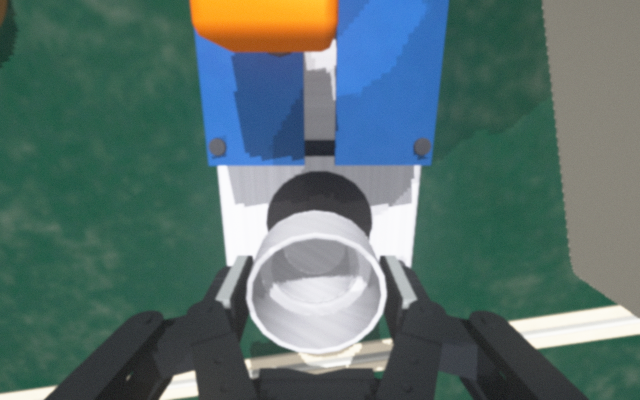

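View pics/s9.png

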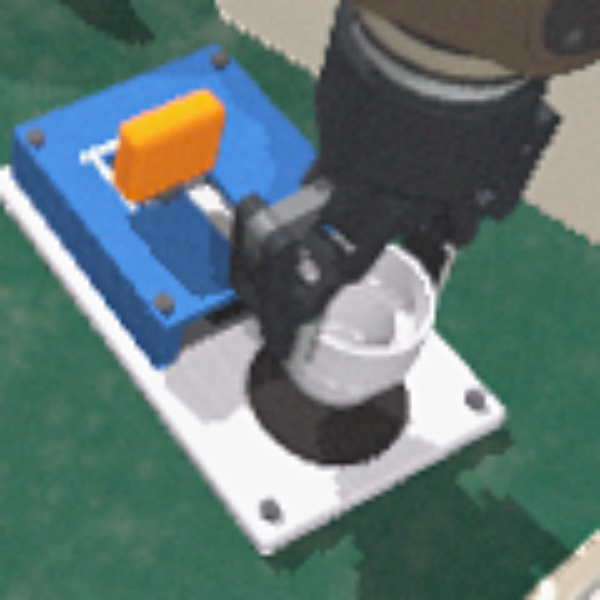

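```bash
python3 - <<'E'
from h import *
s=get_state()
for q,z,n in [((319.5,171),.016,"pad +y edge (0,-45)"),((320,164.5),.046,"bridge front (0,-35)")]:
    print(n,loc(atz("wrist",q,z,s)))
print("tcp",loc(s["eef_pos"]))
E
```

```text
pad +y edge (0,-45) [ 0.00019975 -0.04432213]
bridge front (0,-35) [ 0.00011343 -0.03407421]
tcp [-0.00191132 -0.08042075]
```

Emit:
move_arm --plan '[[[0,0,0,0.001,0.002,0.005,0.045],[0,0,0,0.001,0.002,0.012,0.045],[0,0,0,0.001,0.002,0.018,0.045],[0,0,0,0.001,0.002,0.022,0.045],[0,0,0,0.001,0.002,0.024,0.045]]]'

```text
time: 14.8
eef_pos: [0.5369, -0.0234, 0.0444]
tcp_rot: [0.767, 0.642, 0.001, -0.002]
contact_force: [-0.5, -0.2, -1.0]
opening: 0.697
```

```bash
python3 - <<'E'
from h import *
s=st(); print(loc(s["eef_pos"]))
im=read_camera("scene"); b=np.ascontiguousarray(im[:,:,::-1])
cv2.imwrite("pics/s10.png",cv2.resize(b[230:330,360:460],None,fx=6,fy=6)); st()
E
```

```text
14.8 [ 0.5369 -0.0234  0.0444] [-0.5 -0.2 -1. ] 0.697
[-8.04001571e-05 -7.94073660e-02]
14.85 [ 0.5368 -0.0234  0.0444] [ 0.3 -0.6 -0.6] 0.702
```

View pics/s10.png

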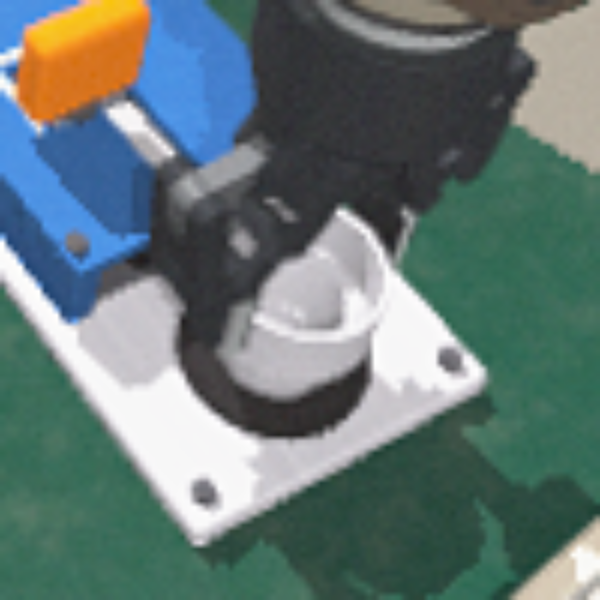

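Emit:
move_arm --plan '[[[0,0,0,0,0,0.001,0.045],[0,0,0,0,0,0.001,0.045],[0,0,0,0,0,0.0015,0.045],[0,0,0,0,0,0.0015,0.045],[0,0,0,0,0,0.0015,0.045]]]'

```text
time: 15.48
eef_pos: [0.537, -0.0234, 0.0433]
tcp_rot: [0.767, 0.642, 0.001, -0.002]
contact_force: [-1.4, 1.0, 3.6]
opening: 0.701
```

Contact (+4 N upward). Release slowly.

Emit:
move_arm --plan '[[[0,0,0,0,0,0,0.062],[0,0,0,0,0,0,0.066],[0,0,0,0,0,0,0.072],[0,0,0,0,0,0,0.08],[0,0,0,0,0,0,0.0854]]]'

```text
time: 16.1
eef_pos: [0.537, -0.0234, 0.0432]
tcp_rot: [0.767, 0.642, 0.001, -0.002]
contact_force: [0.9, -0.1, 0.2]
opening: 0.998
```

Emit:
move_arm --plan '[[[0,0,0,0,0,-0.01,0.0854],[0,0,0,0,0,-0.03,0.0854],[0,0,0,0,0,-0.06,0.0854],[0,0,0,0,0,-0.1,0.0854],[0,0,0,0,0,-0.15,0.0854]]]'

```text
time: 16.73
eef_pos: [0.5364, -0.0239, 0.1943]
tcp_rot: [0.767, 0.642, 0.001, -0.003]
contact_force: [0.6, 0.5, 0.0]
opening: 1.0
```

```bash
python3 - <<'E'
from h import *
s=st(); s=get_state(); im=read_camera("wrist"); cv2.imwrite("pics/w11.png",im[:,:,::-1])
im=read_camera("scene"); b=np.ascontiguousarray(im[:,:,::-1])
cv2.imwrite("pics/s11.png",cv2.resize(b[150:330,200:460],None,fx=3,fy=3)); st()
E
```

```text
16.73 [ 0.5364 -0.0239  0.1943] [0.6 0.5 0. ] 1.0
16.82 [ 0.5411 -0.0249  0.2013] [0.2 0.2 0.5] 0.998
```

View pics/w11.png

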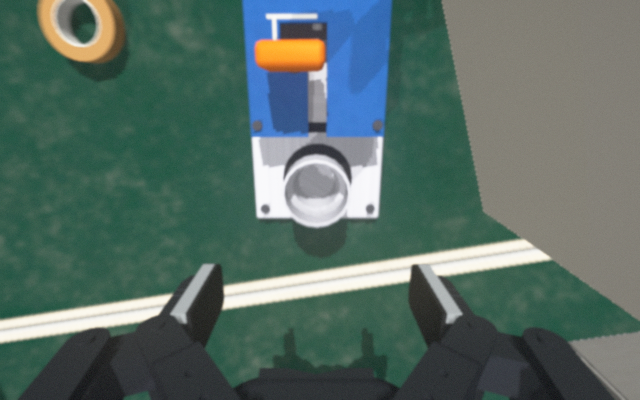

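View pics/s11.png

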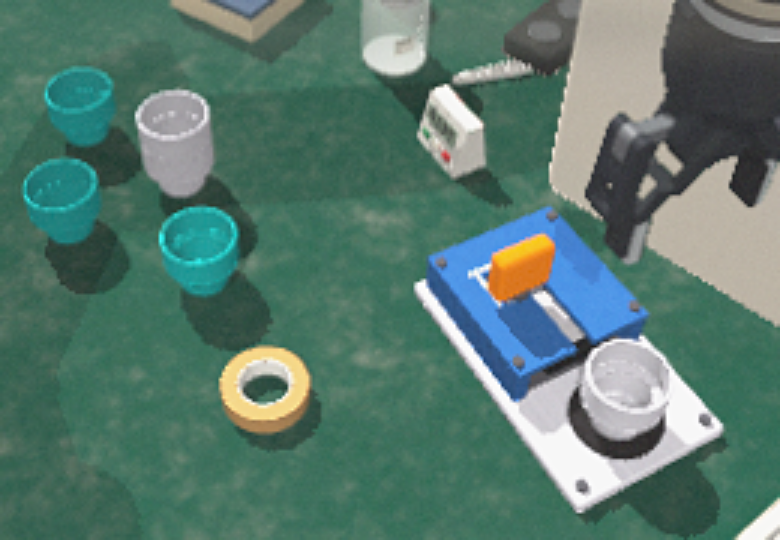

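```bash
python3 - <<'E'
from h import *
s=get_state(); im=read_camera("wrist"); b=np.ascontiguousarray(im[:,:,::-1])
print("scene rim",loc(atz("scene",(408.8,275),.068)),"scene pad earlier",loc(atz("scene",(405.7,289),.016)))
t=np.linspace(0,2*np.pi,40,endpoint=False); c=stw(0,-.08)
for r,z,col in [(.03,.068,(0,0,255)),(.035,.016,(255,0,255))]:
  for q in proj("wrist",np.c_[c[0]+r*np.cos(t),c[1]+r*np.sin(t),z+0*t],s): cv2.circle(b,tuple(int(v*3+.5) for v in (q-[230,100])),2,col,-1) if 0 else None
crop=cv2.resize(b[100:240,230:410],None,fx=4,fy=4)
for r,z,col in [(.03,.068,(0,0,255)),(.035,.016,(255,0,255))]:
  for q in proj("wrist",np.c_[c[0]+r*np.cos(t),c[1]+r*np.sin(t),z+0*t],s): cv2.circle(crop,tuple(int(v) for v in (q-[230,100])*4),2,col,-1)
for l in [(-.065,-.125,.012),(.065,-.125,.012),(-.058,-.035,.046),(.058,-.035,.046)]:
  q=proj("wrist",[[*stw(l[0],l[1]),l[2]]],s)[0]; cv2.circle(crop,tuple(int(v) for v in (q-[230,100])*4),4,(0,255,255),-1)
cv2.imwrite("pics/w12.png",crop)
E
```

```text
scene rim [-0.00531681 -0.07988229] scene pad earlier [-0.00247596 -0.08148453]
```

View pics/w12.png

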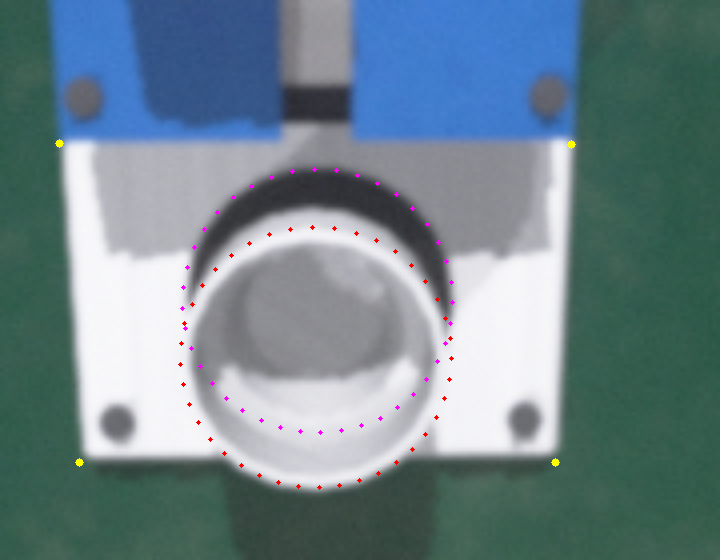

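```bash
python3 - <<'E'
from plant import *
print(ticket.sign_off())
E
```

```text
the job is handed in; nothing more can be done
None
```

The clamp is open with its jaw parked, and the top dish stands upright on the pad. I handed the job in at about 17 s of the 54 s allowed.

- **Clamp:** I drew the orange grip back about 60 mm, moved it about 19 mm sideways and eased it forward behind the lip. The spring force on the tool dropped to about 1 N before I let go. Later pictures show the jaw still parked.
- **Dish:** I took only the top one of the silver stack, picked out from the three turquoise look-alikes. I lowered it until it touched the pad with about 4 N, then let go.
- **Last checks:** In the final wrist picture the dish is upright and within about 1–2 mm of the pad's centre. In the last scene picture the other two silver dishes are still stacked where they were. The beaker, tape roll and timer look undisturbed by eye; I did not re-measure their positions.
- **Disagreements:** A rough hand-picked reading in the scene camera put the dish rim about 5 mm to the -x side, or about 3 mm from its own reading of the pad centre. An early wrist reading of the pad was about 5 mm off in y. I relied on the close-up wrist pictures, where the dish, pad and base edges agreed with each other.

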